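# Shut the weekly tablet box with one finger

### The job

The weekly tablet box stands with all seven lids open. Run your fingertips lightly along the top of the row, from the red-capped end to the plain end, so that the lids are folded over one after the other in that order and every one ends fully shut. Do not press hard, pick the box up or shove it out of its place, and leave the things round it alone.

Things in the scene. Friction and masses are not known exactly. Their poses are not given: they have to be found in the camera images.
- tablet_box: weekly tablet box, loose, 0.3 kg: white tray 195 x 46 mm, 28 mm high, seven compartments in a row along its x axis (pitch 27 mm), each with a hinged blue lid; a red cap, 31 mm high, stands out 12 mm at the start end. Origin: centre of the tray's underside. x points along the row from the red cap to the plain end, z up. With lids shut its top is flat, 31 mm above the origin.
- row_start (a point): point on the box, in the middle of its width, 31 mm above its underside (level with the tops of shut lids), at the hinge of the first lid, 16 mm in from the outer face of the red cap
- row_finish (a point): point on the box, in the middle of its width, level with the tops of shut lids, at the edge of the last (seventh) lid; 185.5 mm from row_start along the box's x axis
- lid1 (a joint): hinge of lid 1, counted from the red-capped end, rad: 0 = lying flat and shut, 1.57 = standing upright, 2.1 = the stop, leaning back over the lid before it. Each lid is a blue flap 23.5 mm long, 45 mm wide, 3 mm thick, hinged across the box on the side of its compartment nearer the red cap, so pushing it towards the plain end folds it down. The hinge is lightly stiff (2 mN m): the lid stays at whatever angle it is left.
- lid2 (a joint): hinge of lid 2, counted from the red-capped end, rad: 0 = lying flat and shut, 1.57 = standing upright, 2.1 = the stop, leaning back over the lid before it. As lid 1, 27 mm further along per lid.
- lid3 (a joint): hinge of lid 3, counted from the red-capped end, rad: 0 = lying flat and shut, 1.57 = standing upright, 2.1 = the stop, leaning back over the lid before it. As lid 1, 27 mm further along per lid.
- lid4 (a joint): hinge of lid 4, counted from the red-capped end, rad: 0 = lying flat and shut, 1.57 = standing upright, 2.1 = the stop, leaning back over the lid before it. As lid 1, 27 mm further along per lid.
- lid5 (a joint): hinge of lid 5, counted from the red-capped end, rad: 0 = lying flat and shut, 1.57 = standing upright, 2.1 = the stop, leaning back over the lid before it. As lid 1, 27 mm further along per lid.
- lid6 (a joint): hinge of lid 6, counted from the red-capped end, rad: 0 = lying flat and shut, 1.57 = standing upright, 2.1 = the stop, leaning back over the lid before it. As lid 1, 27 mm further along per lid.
- lid7 (a joint): hinge of lid 7, counted from the red-capped end, rad: 0 = lying flat and shut, 1.57 = standing upright, 2.1 = the stop, leaning back over the lid before it. As lid 1, 27 mm further along per lid.
- balm_pot: low round balm pot, grey-white lid and blue band, 69 mm across, 41 mm high, loose, stands near the box; not to be disturbed. Origin: centre of the underside.
- shot_glass: clear shot glass, 46 mm across, 57 mm high, loose, stands near the box; not to be disturbed. Origin: centre of the underside.
- honey_jar: honey jar with red lid, about 60 mm across, 86 mm high, loose, stands near the box; not to be disturbed. Origin: centre of the underside.
- espresso_cup: espresso cup with a handle, 62 mm across (92 mm over the handle), 51 mm high, loose, stands near the box; not to be disturbed. Origin: centre of the underside.

How it is judged:
On the way, in this order (a step that is already met when the one before it is completed fails the run):
1. lid 1 folded down (below 0.35 rad) (value of joint lid1 below 0.35 rad), for 0.05 s.
2. lid 2 folded down (below 0.35 rad) (value of joint lid2 below 0.35 rad), for 0.05 s.
3. lid 3 folded down (below 0.35 rad) (value of joint lid3 below 0.35 rad), for 0.05 s.
4. lid 4 folded down (below 0.35 rad) (value of joint lid4 below 0.35 rad), for 0.05 s.
5. lid 5 folded down (below 0.35 rad) (value of joint lid5 below 0.35 rad), for 0.05 s.
6. lid 6 folded down (below 0.35 rad) (value of joint lid6 below 0.35 rad), for 0.05 s.
7. lid 7 folded down (below 0.35 rad) (value of joint lid7 below 0.35 rad), for 0.05 s.
At the end, for the whole second after the job is handed in: all seven lids shut (each below 0.15 rad, its edge less than 4 mm up), the box at rest, flat on the worktop and within 25 mm of where it stood (value of joint each of lid1, lid2, lid3, lid4, lid5, lid6, lid7 below 0.15 rad and distance of tablet_box from where it was at the start of the episode below 0.025 m and angle between tablet_box's own z axis and vertical below 0.05 rad and linear speed of tablet_box below 0.01 m/s); the robot touches nothing.
It fails at once if the box is lifted, or tipped by more than 0.2 rad (height (world z) of tablet_box above 0.012 m or angle between tablet_box's own z axis and vertical above 0.2 rad).
It fails at once if the box is shoved more than 40 mm (distance of tablet_box from where it was at the start of the episode above 0.04 m).
It fails at once if the hand presses on the box with more than 40 N (contact force between the arm and tablet_box above 40 N).
It fails at once if a thing beside the box is moved more than 15 mm (distance of any of balm_pot, shot_glass, honey_jar, espresso_cup from where it was at the start of the episode above 0.015 m).
It fails at once if a thing beside the box is tipped over (angle between any of balm_pot, shot_glass, honey_jar, espresso_cup's own z axis and vertical above 0.3 rad).
It also fails if it takes over 48 s, if anything falls off the work surface, if the arm or the gripper's body presses on something with over 40 N, if the wrist force passes 120 N, or if a joint passes its speed limit or range.

### The arm

A 6-joint arm with a two-finger parallel gripper is mounted at the origin on a cart in front of the work surface, level with it; the furniture and walls round the work are solid. World frame = base frame: x ahead of the robot, y to its left, z up, the work surface at z = 0. Lengths are in m, angles in rad, forces in N, time in s.
With the tool pointing down it reaches from about 0.25 to 0.775 m from the base axis. Payload 4 kg.
Tool frame: the origin (TCP) lies at the very end of the fingers, on their centre line; the grasp point (between the pads) lies 19 mm behind it; z points along the fingers, y is the line along which they close (so a half turn about z gives the same grasp; the last joint's range is limited). The gripper opens to 94 mm and grips with 3 to 60 N. Pads are 16 mm wide; open, the fingers measure 119 mm over their backs; the gripper's body (75 mm by 177 mm) begins 78 mm behind the grasp point.
Start: joints at [-1.366, 0.087, 1.371, -0, 1.684, -0.103], TCP at [0.167, -0.524, 0.206] pointing down, gripper open.
Joint ranges: [-3.1, 3.1], [-0.76, 2.03], [0.27, 2.55], [-1.08, 4.22], [0.17, 2.65], [-2.57, 2.57]. Speed limits (rad/s): [2.79, 2.79, 3.14, 3.14, 3.14, 3.14].

### API

Orientations are given as [roll, pitch, yaw] about the fixed x, y, z axes, in that order (R = Rz(yaw) Ry(pitch) Rx(roll)).
In Python, from bench import robot, vision gives the robot as it stands.
- The arm moves only by the shell command python3 -m crank 'ROWS'. ROWS is JSON, a list of rows, each a list of 3 entries, a list of its own where there are three numbers: the closure, from 0 (fully open) to 1 (shut), then the shift along the tool's x, y, z in m, then the turn, a rotation vector about the tool's x, y, z in degrees. A call has 1 to 8 rows; each row shifts and turns the commanded pose from where the row before left it, along the tool's axes as they then stand; what a row does not reach is not made up. A row lasts 1/10 s, in which the tool goes at most 50 mm and 8.59 degrees, less where a joint would pass 70% of its speed; a pose out of reach is approached as far as the arm can. A call with a gripper value outside its range is refused whole. The fingers move at their own pace and stop on an object; the grip force is fixed at half the most. Time passes only in rows, so rows that do not move let the fingers close. It gives the time, the measured TCP pose, the force, the opening and the grip force at its end, in the units of the state.
- robot.get_obs(): the state, without advancing time (a new reading comes with each control period).
- vision.snapshot(name): name is "scene" or "top" or "wrist"; returns a dict with "color" (480x640x3 uint8, red, green, blue), "z_map" (480x640 float32, m along the optical axis (not along the pixel's ray), 0 where there is no reading), "fx", "fy", "cx", "cy" (pixels), "R" (3x3) and "t" (3): a world point X has camera coordinates R X + t. Camera axes: x right, y down, z forward; pixel columns grow to the right and rows downward; lengths in m; the calibration is good to about 2 mm. The wrist camera is an equidistant fisheye: a pixel r from the principal point sees the ray r / f radians off the axis. A picture is of the moment at which its call begins.
- robot.close_job(): hands the job in; it is judged then, once.
The state is a dict: "time": time; "joint_positions": joint angles; "qvel": joint speeds; "joint_torque": joint torques, N m; "tool_pos": TCP position; "ee_rot": TCP orientation; "wrist_force": force on the tool from outside, world axes, zero at the start; "wrist_torque": the same for the moment, N m; "width": finger opening in m; "finger_force": force on a finger pad.
Only numpy, scipy, OpenCV 4.12 (cv2) and the standard library are available. Lean on these libraries where they do the work, as an engineer would, in place of code of your own. Each camera call takes 0.05 s, during which the arm holds its last target. There are 200 camera calls.

## Working session

There is one attempt and no reset: what is moved stays moved. The work goes in short steps, Python scripts to look and compute and a shell command to move; the robot and the scene stay as the last step left them, time stands still between calls to the robot, and variables do not carry over. Pictures are saved under pics/ and viewed, at most 10 in all, crops included, and the job is handed in when it is done.

```bash
mkdir -p pics; ls; python3 - <<'E'
from bench import robot, vision
import cv2,pickle
o=robot.get_obs();print({k:o[k] for k in('time','tool_pos','ee_rot','width','wrist_force')})
d={}
for n in('scene','top'):
    s=vision.snapshot(n);d[n]=s
    cv2.imwrite(f'pics/{n}0.png',s['color'][...,::-1]);print(n,s['fx'],s['cx'],s['cy'],s['R'],s['t'])
pickle.dump(d,open('d0.pkl','wb'))
E
```

```text
pics
{'time': 0.0, 'tool_pos': array([ 0.16650963, -0.52361878,  0.20429485]), 'ee_rot': array([-3.13939531e+00, -2.35341185e-04,  3.07776648e-01]), 'width': 0.09378308595575656, 'wrist_force': array([0.11733716, 0.12444616, 0.40518258])}
scene 455.03024707680913 319.25177521865356 235.87739881334699 [[-0.85218641 -0.52307351  0.01313116]
 [-0.36617145  0.57826077 -0.72906306]
 [ 0.37376034 -0.62610589 -0.68432055]] [0.48195461 0.24404134 0.68250684]
top 454.99487262537764 316.2905017492392 249.5203016445884 [[-0.01098197 -0.99986827 -0.01195132]
 [-0.98325047  0.01297245 -0.1817972 ]
 [ 0.18192829  0.00975465 -0.98326341]] [0.00442741 0.56163631 0.79808157]
```

View pics/top0.png

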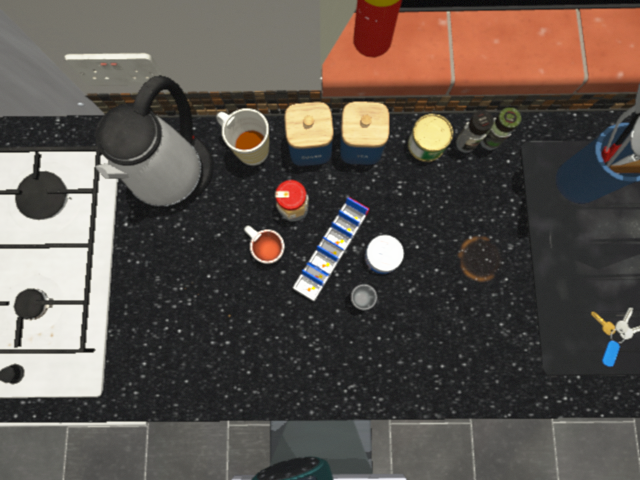

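View pics/scene0.png

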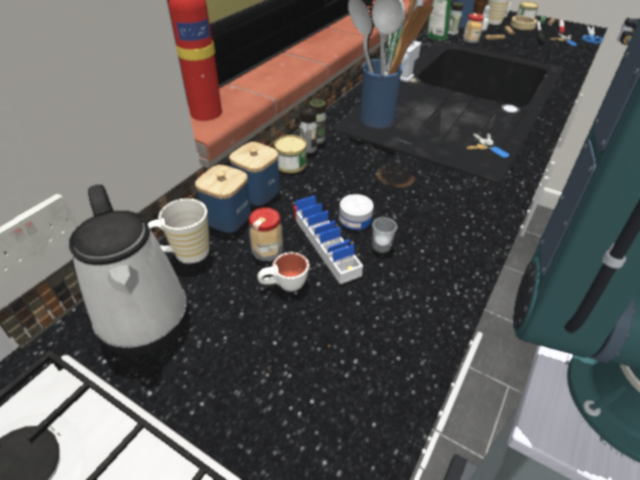

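The top view shows the box running from the red cap at about (357,204) to the plain end at about (307,293). The honey jar is at (292,197), the cup at (266,246), the pot at (384,253) and the glass at (364,297). Next I'll measure them.

```bash
cat > h.py <<'E'
import numpy as np,cv2
def ray(s,u,v,z):
    R,t=s['R'],s['t'];c=-R.T@t
    d=R.T@np.array([(u-s['cx'])/s['fx'],(v-s['cy'])/s['fy'],1]);return c+d*(z-c[2])/d[2]
def cloud(s):
    v,u=np.mgrid[:480,:640];z=s['z_map']
    P=np.stack([(u-s['cx'])/s['fx']*z,(v-s['cy'])/s['fy']*z,z],-1)
    return (P-s['t'])@s['R']
E
python3 - <<'E'
from h import *;import pickle
d=pickle.load(open('d0.pkl','rb'))
for n,(x0,y0,x1,y1) in {'top':(235,170,415,315),'scene':(240,180,410,300)}.items():
    s=d[n];hsv=cv2.cvtColor(s['color'],cv2.COLOR_RGB2HSV);C=cloud(s)
    cr=np.zeros((480,640),bool);cr[y0:y1,x0:x1]=1
    H,S,V=cv2.split(hsv)
    for nm,m in {'red':((H<8)|(H>165))&(S>120)&(V>80),'blue':(H>100)&(H<130)&(S>120)&(V>60),'white':(S<60)&(V>150)}.items():
        m=(m&cr).astype(np.uint8)
        k,l,st,ce=cv2.connectedComponentsWithStats(m)
        for i in range(1,k):
            if st[i,4]<8: continue
            q=C[(l==i)&(s['z_map']>0)]
            if len(q)==0: print(n,nm,ce[i],'nodepth');continue
            print(n,nm,ce[i].round(),st[i,4],'med',np.median(q,0).round(3),'zmax',np.percentile(q[:,2],95).round(3),'lo',q.min(0).round(3),'hi',q.max(0).round(3))
t=d['top']['color'][180:310,240:415];s=d['scene']['color'][185:295,285:410]
a=cv2.resize(t[...,::-1],(800,594),interpolation=cv2.INTER_CUBIC);cv2.imwrite('pics/t1.png',a)
E
```

```text
top red [292. 194.] 663 med [0.658 0.041 0.087] zmax 0.09 lo [ 0.63   0.016 -0.002] hi [0.718 0.079 0.092]
top red [367. 209.] 15 med [ 0.649 -0.103  0.005] zmax 0.033 lo [ 0.636 -0.109 -0.001] hi [ 0.661 -0.099  0.033]
top red [266. 245.] 336 med [0.58  0.097 0.019] zmax 0.042 lo [0.548 0.068 0.007] hi [0.598 0.118 0.05 ]
top blue [356. 205.] 144 med [ 0.648 -0.079  0.044] zmax 0.052 lo [ 0.635 -0.098  0.001] hi [ 0.674 -0.061  0.055]
top blue [348. 218.] 100 med [ 0.624 -0.062  0.044] zmax 0.053 lo [ 0.612 -0.082  0.   ] hi [ 0.651 -0.046  0.055]
top blue [340. 229.] 96 med [ 0.602 -0.048  0.044] zmax 0.053 lo [ 0.589 -0.068 -0.   ] hi [ 0.626 -0.031  0.055]
top blue [332. 243.] 32 med [ 0.574 -0.033  0.051] zmax 0.054 lo [ 0.563 -0.051  0.002] hi [ 0.596 -0.013  0.055]
top blue [326. 253.] 111 med [ 0.556 -0.021  0.045] zmax 0.053 lo [ 0.543 -0.041 -0.   ] hi [ 0.58  -0.001  0.055]
top blue [317. 268.] 71 med [ 0.527 -0.003  0.05 ] zmax 0.054 lo [ 0.514 -0.024  0.002] hi [0.546 0.019 0.054]
top blue [311. 277.] 100 med [0.511 0.007 0.046] zmax 0.053 lo [ 0.498 -0.012  0.001] hi [0
[... 2595 characters left out ...]
hi [ 0.614 -0.097  0.045]
scene white [335. 253.] 950 med [0.513 0.003 0.023] zmax 0.03 lo [ 0.471 -0.072  0.   ] hi [0.661 0.044 0.052]
scene white [257. 224.] 42 med [0.659 0.066 0.087] zmax 0.089 lo [0.655 0.056 0.08 ] hi [0.666 0.073 0.089]
scene white [354. 225.] 39 med [ 0.545 -0.099  0.014] zmax 0.018 lo [ 0.532 -0.107  0.009] hi [ 0.555 -0.093  0.019]
scene white [382. 238.] 181 med [ 0.466 -0.068  0.041] zmax 0.058 lo [ 0.454 -0.078  0.022] hi [ 0.482 -0.063  0.06 ]
scene white [268. 248.] 135 med [0.641 0.063 0.031] zmax 0.042 lo [0.628 0.05  0.019] hi [0.663 0.074 0.043]
scene white [282. 276.] 650 med [0.576 0.116 0.041] zmax 0.051 lo [ 0.538  0.028 -0.001] hi [0.638 0.137 0.054]
```

View pics/t1.png

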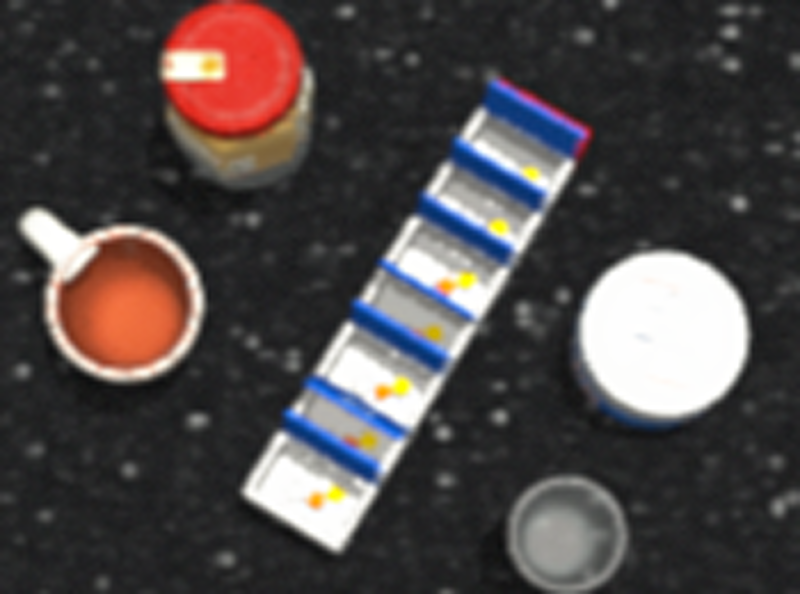

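The crop shows all seven lids roughly upright, with tops at about 55 mm, and lid 1 next to the red cap. I'll fit the box rim and check for obstacles near the start of the sweep.

```bash
python3 - <<'E'
from h import *;import pickle
from bench import robot
from scipy.spatial.transform import Rotation as Ro
d=pickle.load(open('d0.pkl','rb'))
for n in('top','scene'):
    s=d[n];C=cloud(s);P=C[(s['z_map']>0)]
    ax=np.array([-.847,.531]);nrm=np.array([.531,.847]);c0=np.array([.575,-.035])
    a=(P[:,:2]-c0)@ax;b=(P[:,:2]-c0)@nrm
    m=(abs(a)<.125)&(abs(b)<.04)&(P[:,2]>.024)&(P[:,2]<.036)
    q=P[m][:,:2].astype(np.float32);r=cv2.minAreaRect(q);print(n,m.sum(),r,'ztop',np.percentile(P[m][:,2],[50,90]))
    print(' a range',np.percentile(a[m],[1,99]),'b',np.percentile(b[m],[1,99]))
    # obstacles over z .09 within 0.2 of start
    for lo,hi in((.1,.14),(.14,.3)):
        e=(P[:,2]>lo)&(P[:,2]<hi)&(P[:,0]<.82)&(P[:,0]>.4)&(abs(P[:,1])<.3);Q=P[e]
        if len(Q): print(lo,len(Q),Q.min(0),Q.max(0))
E
```

```text
top 571 ((0.5694456100463867, -0.031243130564689636), (0.046206146478652954, 0.20697221159934998), 58.05279541015625) ztop [0.02960027 0.0340454 ]
 a range [-0.09601946  0.10971008] b [-0.02284464  0.02307287]
0.1 4568 [ 0.65922801 -0.29954977  0.10000023] [0.81996323 0.29994605 0.13995704]
0.14 4321 [0.66329641 0.22560279 0.14000146] [0.81997896 0.29997399 0.23961246]
scene 725 ((0.5691235661506653, -0.029918290674686432), (0.047012850642204285, 0.20875416696071625), 58.061527252197266) ztop [0.02970822 0.03477255]
 a range [-0.09031314  0.11075973] b [-0.02165064  0.02441182]
0.1 2568 [ 0.65904399 -0.29989027  0.10000036] [0.81997131 0.2999493  0.13998333]
0.14 2968 [0.66340702 0.22714326 0.14006611] [0.81860715 0.29996507 0.23732337]
```

```bash
python3 - <<'E'
from h import *;import pickle
from bench import robot
from scipy.spatial.transform import Rotation as Ro
d=pickle.load(open('d0.pkl','rb'))
P=np.vstack([cloud(d[n])[d[n]['z_map']>0] for n in('top','scene')])
e=(P[:,0]>.55)&(P[:,0]<.82)&(P[:,1]>-.28)&(P[:,1]<.12)&(P[:,2]>.08);Q=P[e]
for y in np.arange(-.28,.12,.04):
    q=Q[(Q[:,1]>=y)&(Q[:,1]<y+.04)]
    if len(q): print(round(y,2),'n',len(q),'xmin(z>.08)',q[:,0].min().round(3),'zmax',np.percentile(q[q[:,0]<.80][:,2],99).round(3) if (q[:,0]<.8).any() else None, 'xmin(z>.12)',q[q[:,2]>.12][:,0].min().round(3) if (q[:,2]>.12).any() else None)
o=robot.get_obs();R=Ro.from_euler('xyz',o['ee_rot']).as_matrix()
ax=np.array([-np.sin(np.radians(58.05)),np.cos(np.radians(58.05))]);c=np.array([.5693,-.0306])
rs=c-.0875*ax;rf=c+.098*ax;print('start',rs,'finish',rf)
T=np.r_[rs-.03*ax,.10];D=T-o['tool_pos'];print('T',T,'tool shift',(R.T@D).round(4))
E
```

```text
-0.16 n 492 xmin(z>.08) 0.746 zmax 0.106 xmin(z>.12) None
-0.12 n 1364 xmin(z>.08) 0.745 zmax 0.12 xmin(z>.12) 0.782
-0.08 n 1113 xmin(z>.08) 0.746 zmax 0.106 xmin(z>.12) None
-0.04 n 1051 xmin(z>.08) 0.747 zmax 0.106 xmin(z>.12) None
0.0 n 2035 xmin(z>.08) 0.632 zmax 0.12 xmin(z>.12) 0.783
0.04 n 1358 xmin(z>.08) 0.63 zmax 0.105 xmin(z>.12) None
0.08 n 667 xmin(z>.08) 0.738 zmax 0.104 xmin(z>.12) None
start [ 0.64354464 -0.07690316] finish [0.486146   0.02125954]
T [ 0.66899995 -0.09277853  0.1       ] tool shift [ 0.6094 -0.2582  0.1051]
```

```bash
python3 -m crank '[[1,[0.038,-0.016,0],[0,0,0]],[1,[0.038,-0.016,0],[0,0,0]],[1,[0.038,-0.016,0],[0,0,0]],[1,[0.038,-0.016,0],[0,0,0]],[1,[0.038,-0.016,0],[0,0,0]],[1,[0.038,-0.016,0],[0,0,0]],[1,[0.038,-0.016,0],[0,0,0]],[1,[0.038,-0.016,0],[0,0,0]]]'
python3 -m crank '[[1,[0.038,-0.016,0],[0,0,0]],[1,[0.038,-0.016,0],[0,0,0]],[1,[0.038,-0.016,0],[0,0,0]],[1,[0.038,-0.016,0],[0,0,0]],[1,[0.038,-0.016,0],[0,0,0]],[1,[0.038,-0.016,0],[0,0,0]],[1,[0.038,-0.016,0],[0,0,0]],[1,[0.038,-0.016,0],[0,0,0]]]'
python3 -m crank '[[1,[0,0,0],[0,0,-8.1]],[1,[0,0,0],[0,0,-8.1]],[1,[0,0,0],[0,0,-8.1]],[1,[0,0,0],[0,0,-8.1]],[1,[0,0,0],[0,0,-8]],[1,[0,0,0],[0,0,0]],[1,[0,0,0],[0,0,0]]]'
cat > go.py <<'E'
import sys
from h import *
from bench import robot
from scipy.spatial.transform import Rotation as Ro
o=robot.get_obs();R=Ro.from_euler('xyz',o['ee_rot']).as_matrix()
ax=np.array([-np.sin(np.radians(58.05)),np.cos(np.radians(58.05))]);nr=np.array([ax[1],-ax[0]]);rs=np.array([.6435,-.0769])
p=o['tool_pos'];print('t',o['time'],'along',((p[:2]-rs)@ax).round(4),'across',((p[:2]-rs)@nr).round(4),'z',p[2].round(4),'rpy deg',np.degrees(o['ee_rot']).round(2),'w',o['width'],'F',o['wrist_force'].round(2))
T=np.r_[rs+float(sys.argv[1])*ax,float(sys.argv[2])];print('shift',(R.T@(T-p)).round(4))
E
python3 go.py -0.03 0.1
```

```text
time: 0.9
tool_pos: [0.4184, -0.3086, 0.205]
ee_rot: [-3.141, 0.0, 0.308]
wrist_force: [0.7, 1.0, -0.3]
width: 0.0334
finger_force: 0.0
time: 1.7
tool_pos: [0.6693, -0.0947, 0.2046]
ee_rot: [-3.141, 0.001, 0.308]
wrist_force: [0.0, -0.5, 0.4]
width: 0.0004
finger_force: 0.0
time: 2.4
tool_pos: [0.6683, -0.0959, 0.2049]
ee_rot: [-3.141, 0.0, 1.01]
wrist_force: [0.5, 0.8, -0.5]
width: 0.0005
finger_force: 0.0
t 2.4 along -0.0311 across -0.003 z 0.2049 rpy deg [-1.7995e+02  2.0000e-02  5.7870e+01] w 0.0004835387022401267 F [ 0.53  0.76 -0.5 ]
shift [ 0.0031 -0.001   0.1049]
```

```bash
python3 -m crank '[[1,[0.003,0,0.03],[0,0,0]],[1,[0,0,0.03],[0,0,0]],[1,[0,0,0.03],[0,0,0]],[1,[0,0,0.03],[0,0,0]],[1,[0,0,0.02],[0,0,0]],[1,[0,0,0],[0,0,0]]]'
python3 go.py -0.03 0.034
python3 - <<'E'
from h import *
from bench import vision
a=vision.snapshot('scene')['color'][150:300,240:410];b=vision.snapshot('wrist')['color']
cv2.imwrite('pics/c1.png',np.hstack([cv2.resize(a,(440,388)),cv2.resize(b,(360,270)).copy() if 0 else cv2.copyMakeBorder(cv2.resize(b,(360,270)),0,118,0,0,0)])[...,::-1])
E
```

```text
time: 3.0
tool_pos: [0.6671, -0.0928, 0.0605]
ee_rot: [-3.133, 0.003, 1.011]
wrist_force: [-0.6, 0.3, -0.7]
width: 0.0002
finger_force: 0.0
t 3.0 along -0.0285 across -0.001 z 0.0605 rpy deg [-179.52    0.18   57.92] w 0.00023684710856793008 F [-0.62  0.28 -0.72]
shift [0.0011 0.0017 0.0265]
```

View pics/c1.png

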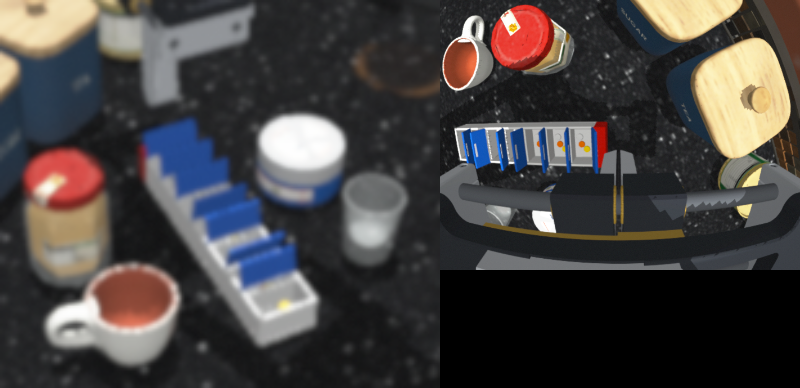

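The fingers hang above the cap, behind lid 1, in line with the row. I'll go down and start the sweep.

```bash
python3 -m crank '[[1,[0.001,0.004,0.005],[0,0,0]],[1,[0,0,0.01],[0,0,0]],[1,[0,0,0.01],[0,0,0]],[1,[0,0,0],[0,0,0]],[1,[0,0,0],[0,0,0]]]'
python3 go.py -0.03 0.034
```

```text
time: 3.6
tool_pos: [0.6736, -0.0946, 0.0397]
ee_rot: [-3.14, 0.0, 1.013]
wrist_force: [-0.4, -0.6, 0.1]
width: 0.0005
finger_force: 0.0
t 3.6 along -0.0349 across 0.0009 z 0.0397 rpy deg [-1.7993e+02  3.0000e-02  5.8030e+01] w 0.0005211971509739809 F [-0.44 -0.57  0.07]
shift [-0.0009 -0.0049  0.0057]
```

```bash
python3 -m crank '[[1,[-0.001,0,0.005],[0,0,0]],[1,[0,0,0],[0,0,0]],[1,[0,-0.006,0],[0,0,0]],[1,[0,-0.006,0],[0,0,0]],[1,[0,-0.006,0],[0,0,0]],[1,[0,-0.006,0],[0,0,0]],[1,[0,-0.006,0],[0,0,0]],[1,[0,0,0],[0,0,0]]]'
python3 go.py -0.03 0.034
python3 - <<'E'
from h import *
from bench import vision
a=vision.snapshot('scene')['color'][150:300,240:410];b=vision.snapshot('wrist')['color'][180:340,0:320]
cv2.imwrite('pics/c2.png',np.hstack([cv2.resize(a,(340,300)),cv2.resize(b,(460,300))])[...,::-1])
E
```

```text
time: 4.4
tool_pos: [0.6473, -0.0791, 0.0356]
ee_rot: [-3.141, 0.0, 1.013]
wrist_force: [0.3, -0.2, -0.2]
width: 0.0006
finger_force: 0.0
t 4.4 along -0.0044 across 0.0002 z 0.0356 rpy deg [-179.98    0.     58.06] w 0.0005763100084791835 F [ 0.34 -0.24 -0.21]
shift [-0.0002  0.0256  0.0016]
```

View pics/c2.png

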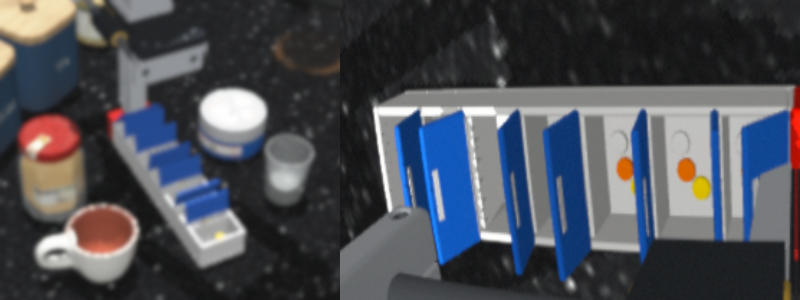

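Lid 1 is folding and the box has stayed put, so I'll carry on.

```bash
python3 -m crank '[[1,[0,-0.006,0.001],[0,0,0]],[1,[0,-0.006,0],[0,0,0]],[1,[0,-0.006,0],[0,0,0]],[1,[0,-0.006,0],[0,0,0]],[1,[0,-0.006,0],[0,0,0]],[1,[0,-0.006,0],[0,0,0]],[1,[0,-0.006,0],[0,0,0]],[1,[0,-0.006,0],[0,0,0]]]'
python3 go.py 0 0.034
```

```text
time: 5.3
tool_pos: [0.6069, -0.054, 0.0346]
ee_rot: [3.141, 0.0, 1.013]
wrist_force: [0.8, -1.0, 0.5]
width: 0.0004
finger_force: 0.1
t 5.3 along 0.0431 across 0.0 z 0.0346 rpy deg [179.98   0.    58.04] w 0.00043519432172822736 F [ 0.83 -1.01  0.48]
shift [-0.      0.0431  0.0006]
```

```bash
python3 -m crank '[[1,[0,-0.006,0],[0,0,0]],[1,[0,-0.006,0],[0,0,0]],[1,[0,-0.006,0],[0,0,0]],[1,[0,-0.006,0],[0,0,0]],[1,[0,0,0],[0,0,0]]]'
python3 go.py 0 0.034
python3 - <<'E'
from h import *
from bench import vision
a=vision.snapshot('scene')['color'][150:300,240:410];b=vision.snapshot('wrist')['color'][150:340,0:500]
cv2.imwrite('pics/c3.png',np.hstack([cv2.resize(a,(340,300)),cv2.resize(b,(460,300))])[...,::-1])
E
```

```text
time: 5.8
tool_pos: [0.5862, -0.0411, 0.0344]
ee_rot: [-3.141, 0.0, 1.013]
wrist_force: [-0.4, -0.8, -0.1]
width: 0.0006
finger_force: 0.0
t 5.8 along 0.0676 across 0.0001 z 0.0344 rpy deg [-1.7997e+02  1.0000e-02  5.8060e+01] w 0.0006287692948603592 F [-0.43 -0.79 -0.14]
shift [-0.0001  0.0676  0.0004]
```

View pics/c3.png

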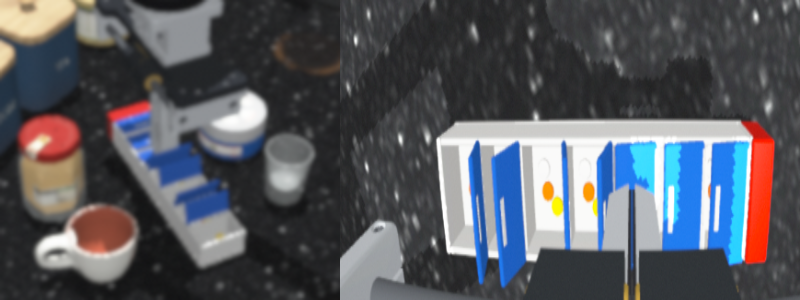

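Lids 1–3 are down, the box is in place and the forces are about 1 N. Continuing the sweep.

```bash
python3 -m crank '[[1,[0,-0.006,0],[0,0,0]],[1,[0,-0.006,0],[0,0,0]],[1,[0,-0.006,0],[0,0,0]],[1,[0,-0.006,0],[0,0,0]],[1,[0,-0.006,0],[0,0,0]],[1,[0,-0.006,0],[0,0,0]],[1,[0,-0.006,0],[0,0,0]],[1,[0,-0.006,0],[0,0,0]]]'
python3 go.py 0 0.034
```

```text
time: 6.7
tool_pos: [0.5458, -0.0159, 0.0345]
ee_rot: [3.142, 0.0, 1.013]
wrist_force: [0.7, -1.1, -0.5]
width: 0.0003
finger_force: 0.1
t 6.7 along 0.1152 across 0.0 z 0.0345 rpy deg [179.99   0.    58.04] w 0.0003466570946643904 F [ 0.69 -1.15 -0.46]
shift [-0.      0.1152  0.0005]
```

```bash
python3 -m crank '[[1,[0,-0.006,0],[0,0,0]],[1,[0,-0.006,0],[0,0,0]],[1,[0,-0.006,0],[0,0,0]],[1,[0,-0.006,0],[0,0,0]],[1,[0,-0.006,0],[0,0,0]],[1,[0,-0.006,0],[0,0,0]],[1,[0,-0.006,0],[0,0,0]],[1,[0,-0.006,0],[0,0,0]]]'
python3 go.py 0 0.034
```

```text
time: 7.5
tool_pos: [0.5051, 0.0095, 0.0344]
ee_rot: [3.141, 0.0, 1.013]
wrist_force: [0.6, -0.2, 0.6]
width: 0.0009
finger_force: 0.1
t 7.5 along 0.1632 across 0.0001 z 0.0344 rpy deg [179.99   0.    58.04] w 0.0008762517636240838 F [ 0.57 -0.2   0.63]
shift [-0.      0.1632  0.0005]
```

```bash
python3 -m crank '[[1,[0,-0.006,0],[0,0,0]],[1,[0,-0.006,0],[0,0,0]],[1,[0,-0.004,0],[0,0,0]],[1,[0,-0.004,0],[0,0,0]],[1,[0,0,0],[0,0,0]]]'
python3 go.py 0 0.034
python3 - <<'E'
from h import *
from bench import vision
s=vision.snapshot('wrist')['color'];a=vision.snapshot('scene')['color'][150:300,240:410];b=s[120:420,140:]
cv2.imwrite('pics/c4.png',np.hstack([cv2.resize(a,(340,300)),cv2.resize(b,(460,300))])[...,::-1])
E
```

```text
time: 8.0
tool_pos: [0.4881, 0.0201, 0.0344]
ee_rot: [-3.141, 0.0, 1.013]
wrist_force: [-0.2, -1.0, 0.1]
width: 0.0005
finger_force: 0.0
t 8.0 along 0.1832 across 0.0001 z 0.0344 rpy deg [-1.7998e+02  1.0000e-02  5.8050e+01] w 0.0004872579362404923 F [-0.16 -0.98  0.13]
shift [-1.000e-04  1.832e-01  3.000e-04]
```

View pics/c4.png

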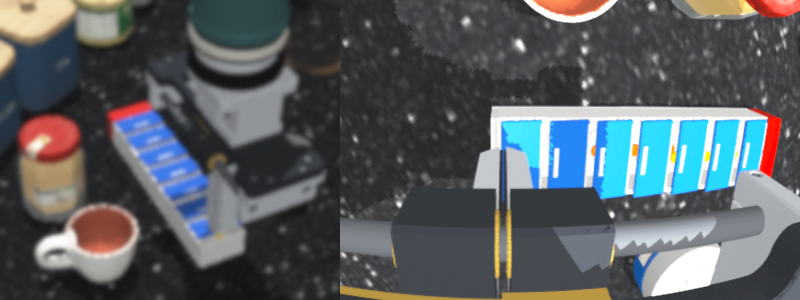

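All seven lids are down but may stand a few millimetres proud. I'll ease down over lid 7 to feel where the top is.

```bash
python3 -m crank '[[1,[0,0,0.001],[0,0,0]],[1,[0,0,0.001],[0,0,0]],[1,[0,0,0],[0,0,0]]]'; python3 -m crank '[[1,[0,0,0.0005],[0,0,0]],[1,[0,0,0.0005],[0,0,0]],[1,[0,0,0],[0,0,0]]]'
```

```text
time: 8.4
tool_pos: [0.4885, 0.0197, 0.0322]
ee_rot: [-3.141, 0.0, 1.013]
wrist_force: [0.1, 0.4, 0.3]
width: 0.0007
finger_force: 0.0
time: 8.7
tool_pos: [0.4885, 0.0198, 0.0314]
ee_rot: [-3.142, 0.0, 1.013]
wrist_force: [0.3, 0.4, 0.3]
width: 0.0004
finger_force: 0.0
```

```bash
python3 -m crank '[[1,[0,0,-0.02],[0,0,0]],[1,[0,0.025,-0.01],[0,0,0]],[1,[0,0.03,0],[0,0,0]],[1,[0,0.03,0],[0,0,0]],[1,[0,0.03,0],[0,0,0]],[1,[0,0.03,0],[0,0,0]],[1,[0,0.03,0],[0,0,0]],[1,[0,0,0],[0,0,0]]]'; python3 -m crank '[[1,[0,0,0.01],[0,0,0]],[1,[0,0,0.01],[0,0,0]],[1,[0,0,0.007],[0,0,0]],[1,[0,0,0],[0,0,0]],[1,[0,0,0.0013],[0,0,0]],[1,[0,0,0.0012],[0,0,0]],[1,[0,0,0],[0,0,0]]]'; python3 go.py 0 0.0315
python3 - <<'E'
E
```

```text
time: 9.5
tool_pos: [0.6392, -0.075, 0.0607]
ee_rot: [3.14, 0.0, 1.011]
wrist_force: [0.0, 0.2, -0.1]
width: 0.0007
finger_force: 0.0
time: 10.2
tool_pos: [0.6371, -0.0728, 0.0324]
ee_rot: [3.141, -0.0, 1.013]
wrist_force: [-0.5, -0.1, 0.9]
width: 0.0003
finger_force: 0.0
t 10.2 along 0.0076 across 0.0001 z 0.0324 rpy deg [ 1.7996e+02 -1.0000e-02  5.8040e+01] w 0.0002973967267263723 F [-0.5  -0.13  0.88]
shift [-0.0001  0.0076  0.0009]
```

```bash
python3 -m crank '[[1,[0,-0.008,0],[0,0,0]],[1,[0,-0.008,0],[0,0,0]],[1,[0,-0.008,0],[0,0,0]],[1,[0,-0.008,0],[0,0,0]],[1,[0,-0.008,0],[0,0,0]],[1,[0,-0.008,0],[0,0,0]],[1,[0,-0.008,0],[0,0,0]],[1,[0,-0.008,0],[0,0,0]]]'; python3 go.py 0 0.0315
```

```text
time: 11.0
tool_pos: [0.5821, -0.0386, 0.032]
ee_rot: [3.141, 0.0, 1.013]
wrist_force: [0.2, 0.5, 0.2]
width: 0.0005
finger_force: 0.0
t 11.0 along 0.0723 across 0.0001 z 0.032 rpy deg [179.99   0.    58.04] w 0.00045936388434916206 F [0.19 0.5  0.25]
shift [-0.      0.0723  0.0005]
```

```bash
python3 -m crank '[[1,[0,-0.008,0],[0,0,0]],[1,[0,-0.008,0],[0,0,0]],[1,[0,-0.008,0],[0,0,0]],[1,[0,-0.008,0],[0,0,0]],[1,[0,-0.008,0],[0,0,0]],[1,[0,-0.008,0],[0,0,0]],[1,[0,-0.008,0],[0,0,0]],[1,[0,-0.008,0],[0,0,0]]]'; python3 go.py 0 0.0315
```

```text
time: 11.8
tool_pos: [0.5278, -0.0047, 0.032]
ee_rot: [3.142, 0.0, 1.013]
wrist_force: [-0.0, 0.1, -0.1]
width: 0.0003
finger_force: 0.1
t 11.8 along 0.1364 across 0.0 z 0.032 rpy deg [180.     0.    58.03] w 0.00030409895022647253 F [-0.02  0.08 -0.06]
shift [0.     0.1364 0.0005]
```

```bash
python3 -m crank '[[1,[0,-0.008,0],[0,0,0]],[1,[0,-0.008,0],[0,0,0]],[1,[0,-0.008,0],[0,0,0]],[1,[0,-0.008,0],[0,0,0]],[1,[0,-0.008,0],[0,0,0]],[1,[0,-0.008,0],[0,0,0]],[1,[0,0,0],[0,0,0]]]'; python3 go.py 0 0.0315
```

```text
time: 12.5
tool_pos: [0.4867, 0.0209, 0.0318]
ee_rot: [-3.141, 0.0, 1.014]
wrist_force: [0.4, 0.1, 0.3]
width: 0.0005
finger_force: 0.0
t 12.5 along 0.1848 across 0.0 z 0.0318 rpy deg [-1.7997e+02  1.0000e-02  5.8070e+01] w 0.0004833336951888428 F [0.41 0.09 0.29]
shift [-1.000e-04  1.848e-01  3.000e-04]
```

```bash
python3 -m crank '[[1,[0,0,-0.03],[0,0,0]],[1,[0,0,-0.04],[0,0,0]],[1,[0,0,-0.04],[0,0,0]],[1,[-0.02,-0.03,-0.04],[0,0,0]],[1,[-0.03,-0.03,0],[0,0,0]],[1,[-0.03,-0.03,0],[0,0,0]],[1,[-0.03,-0.03,0],[0,0,0]],[1,[0,0,0],[0,0,0]]]'
python3 - <<'E'
from h import *;import pickle
from bench import vision
d={n:vision.snapshot(n) for n in('scene','top')};pickle.dump(d,open('d1.pkl','wb'))
a=d['scene']['color'][150:300,240:410];b=d['top']['color'][180:310,240:415]
cv2.imwrite('pics/c5.png',np.hstack([cv2.resize(a,(400,353)),cv2.resize(b,(400,353))])[...,::-1])
ax=np.array([-.8485,.5292]);nr=np.array([.5292,.8485]);rs=np.array([.6435,-.0769])
for n in d:
    s=d[n];P=cloud(s)[s['z_map']>0];a=(P[:,:2]-rs)@ax;b=(P[:,:2]-rs)@nr
    m=(a>-.03)&(a<.21)&(abs(b)<.035)&(P[:,2]>.024)&(P[:,2]<.045);print(n,cv2.minAreaRect(P[m][:,:2].astype(np.float32)))
    for k in range(7):
        e=abs(b)<.018
        print(k+1,[np.median(P[e&(abs(a-(.027*k+x))<.003)][:,2]).round(4) for x in(.004,.012,.020)],end=' ')
    print()
E
```

```text
time: 13.3
tool_pos: [0.3273, -0.0098, 0.1795]
ee_rot: [3.139, 0.0, 1.011]
wrist_force: [0.3, 0.5, -0.2]
width: 0.0004
finger_force: 0.0
scene ((0.5699634552001953, -0.030334338545799255), (0.047343913465738297, 0.20963920652866364), 57.917755126953125)
1 [np.float64(0.032), np.float64(0.0323), np.float64(0.0322)] 2 [np.float64(0.0324), np.float64(0.0328), np.float64(0.0325)] 3 [np.float64(0.0324), np.float64(0.0326), np.float64(0.0324)] 4 [np.float64(0.0323), np.float64(0.0326), np.float64(0.0326)] 5 [np.float64(0.0322), np.float64(0.0323), np.float64(0.0325)] 6 [np.float64(0.032), np.float64(0.0324), np.float64(0.0324)] 7 [np.float64(0.0316), np.float64(0.0321), np.float64(0.0315)] 
top ((0.5694389939308167, -0.031134702265262604), (0.04637005180120468, 0.20663738250732422), 58.066123962402344)
1 [np.float64(0.0327), np.float64(0.0326), np.float64(0.0322)] 2 [np.float64(0.0322), np.float64(0.0329), np.float64(0.0323)] 3 [np.float64(0.0329), np.float64(0.0323), np.float64(0.0325)] 4 [np.float64(0.0325), np.float64(0.033), np.float64(0.0322)] 5 [np.float64(0.0325), np.float64(0.0331), np.float64(0.0321)] 6 [np.float64(0.0329), np.float64(0.0331), np.float64(0.0325)] 7 [np.float64(0.0322), np.float64(0.0325), np.float64(0.0318)]
```

View pics/c5.png

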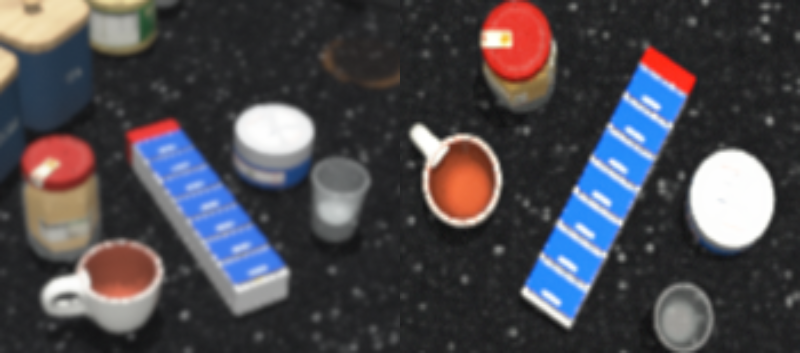

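All seven lids lie flat: tip and hinge heights agree to within about 1 mm, at a height of 32 mm. The box hasn't moved, its neighbours look undisturbed, and the arm is clear.

```bash
python3 -c "
from bench import robot
print(robot.close_job())"
```

```text
the job is handed in; nothing more can be done
None
```

I folded all seven lids shut in order from the red-capped end, left the box in its place and the things round it undisturbed, and handed the job in; no verdict was shown.

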